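# Release the large couplings from the gravity chute

### The job

Two gravity chutes stand on the bench, each shut by a gate on a rocking lever. On the chute that holds the two large pipe couplings, press the lever's pedal right down with a fingertip and keep it down until both couplings have rolled under the raised gate into the catch tray, then let the pedal come back up so that the gate shuts. Do not touch any coupling, do not work the other chute's lever, and leave everything else on the bench where it is.

Things in the scene. Friction and masses are not known exactly. Their poses are not given: they have to be found in the camera images.
- large_chute: plywood gravity chute with the large couplings, fixed, same build as the small one. Origin on the table below the gate; x uphill along the trough, y across, pedal on the -y side. Trough 270 long (x -135 to 135), 82 wide; floor slopes 0.14 rad, 35 high at the gate; walls 29 over it. Stock lies uphill of the gate (x > 0), catch tray downhill (x < 0). Lever pivot at y -85, z 103; steel posts there to z 112
- small_chute: plywood gravity chute with the small couplings, fixed, same build as the large one. Origin on the table below the gate; x uphill along the trough, y across, pedal on the -y side. Trough 270 long (x -135 to 135), 82 wide; floor slopes 0.14 rad, 35 high at the gate; walls 29 over it. Stock lies uphill of the gate (x > 0), catch tray downhill (x < 0). Lever pivot at y -85, z 103; steel posts there to z 112
- large_pedal: black rubber pedal pad at the outer end of the large-coupling chute's lever, 30 (chute x) by 34 by 6. Origin at the centre of its top face, at rest 98 outward (chute -y) of the pivot and 144 above the table, tilted 0.32 rad (outer edge higher; z axis = face normal). Fully pressed it has moved almost straight down by about 63, to 81 above the table, tilted 0.33 the other way
- small_pedal: black rubber pedal pad at the outer end of the small-coupling chute's lever, 30 (chute x) by 34 by 6. Origin at the centre of its top face, at rest 98 outward (chute -y) of the pivot and 144 above the table, tilted 0.32 rad (outer edge higher; z axis = face normal). Fully pressed it has moved almost straight down by about 63, to 81 above the table, tilted 0.33 the other way
- large_rocker (a joint): rocking lever of the large-coupling chute, rad: 0 at rest (gate shut), 0.65 at its stop (pedal fully down, gate up). Sprung shut: about 4 N on the pedal starts it, 10 N holds it down. Couplings pass under the gate from about 0.45. Gate blade 22 wide, 4 thick, at chute x 0, 5 above the trough floor at rest
- small_rocker (a joint): rocking lever of the small-coupling chute, rad: 0 at rest (gate shut), 0.65 at its stop (pedal fully down, gate up). Sprung shut: about 4 N on the pedal starts it, 10 N holds it down. Couplings pass under the gate from about 0.30. Gate blade 22 wide, 4 thick, at chute x 0, 5 above the trough floor at rest
- large1: large grey plastic pipe coupling no. 1, a rolling tube 46 mm in diameter and 64 long, lying across the trough; origin at its centre, y along its axis (it rolls, so x and z turn). No. 1 starts against the gate, higher numbers behind it
- large2: large grey plastic pipe coupling no. 2, a rolling tube 46 mm in diameter and 64 long, lying across the trough; origin at its centre, y along its axis (it rolls, so x and z turn). No. 1 starts against the gate, higher numbers behind it
- small1: small grey plastic pipe coupling no. 1, a rolling tube 32 mm in diameter and 64 long, lying across the trough; origin at its centre, y along its axis (it rolls, so x and z turn). No. 1 starts against the gate, higher numbers behind it
- small2: small grey plastic pipe coupling no. 2, a rolling tube 32 mm in diameter and 64 long, lying across the trough; origin at its centre, y along its axis (it rolls, so x and z turn). No. 1 starts against the gate, higher numbers behind it
- small3: small grey plastic pipe coupling no. 3, a rolling tube 32 mm in diameter and 64 long, lying across the trough; origin at its centre, y along its axis (it rolls, so x and z turn). No. 1 starts against the gate, higher numbers behind it
- elbow: bystander: grey 90-degree pipe elbow lying on the table beside the large-coupling chute, 42 high, legs 55 long along its +x and +y, origin under the bend
- tee: bystander: grey pipe tee lying on the table beside the small-coupling chute, 38 high, 90 long, origin under its centre
- sealring: bystander: flat black rubber ring, 56 across, 12 high, origin under its centre
- paste: bystander: upright jar, 60 across, 75 high, origin under its centre
- level: bystander: aluminium spirit level standing on edge, 300 long (its y), 25 wide, 50 high, origin under its centre
- driver: bystander: screwdriver with black handle lying on the table, origin on the table under it
- clipbox: bystander: cardboard box 80 x 60 x 45 high, origin under its centre
Not all that is in view belongs to the job. Leave any pink or purple look-alike of the small1 alone.

How it is judged (in metres and radians):
On the way, in this order (a step that is already met when the one before it is completed fails the run):
1. the large chute's gate is raised by fingers pressing on its pedal (value of joint large_rocker above 0.35 rad and contact force between the fingers and large_pedal above 1 N).
2. both large couplings have rolled into the catch tray (x of large1 in the frame of large_chute between -0.135 and -0.022 m and y of large1 in the frame of large_chute between -0.03 and 0.03 m and z of each of large1, large2 in the frame of large_chute below 0.065 m and x of large2 in the frame of large_chute between -0.135 and -0.022 m and y of large2 in the frame of large_chute between -0.03 and 0.03 m), for 0.1 s.
At the end, for the whole second after the job is handed in: both large couplings at rest in their catch tray (centres over 22 mm downhill of the gate, inside the trough); both levers within 0.06 rad of rest; small couplings within 20 mm of their start behind their gate; bystanders within 30 mm of theirs (all of step 2 and linear speed of each of large1, large2 below 0.03 m/s and value of joint each of large_rocker, small_rocker below 0.06 rad and x of each of small1, small2, small3 in the frame of small_chute above 0.01 m and distance of each of small1, small2, small3 from where it was at the start of the episode below 0.02 m and distance of each of elbow, tee, sealring, paste, level, driver, clipbox from where it was at the start of the episode below 0.03 m); the robot touches nothing.
It fails at once if the other chute's lever is worked (value of joint small_rocker above 0.15 rad).
It fails at once if a coupling is touched by the robot (contact force between any of the fingers, the arm and large1 above 0.3 N or contact force between any of the fingers, the arm and large2 above 0.3 N or contact force between any of the fingers, the arm and small1 above 0.3 N or contact force between any of the fingers, the arm and small2 above 0.3 N or contact force between any of the fingers, the arm and small3 above 0.3 N).
It fails at once if a coupling is lifted (z of any of large1, large2 in the frame of large_chute above 0.11 m or z of any of small1, small2, small3 in the frame of small_chute above 0.11 m).
It fails at once if a bystander is moved by more than 30 mm (distance of any of elbow, tee, sealring, paste, level, driver, clipbox from where it was at the start of the episode above 0.03 m).
It also fails if it takes over 32 s, if anything falls off the work surface, if the arm or the gripper's body presses on something with over 40 N, if the wrist force passes 120 N, or if a joint passes its speed limit or range.

### The arm

A 6-joint arm with a two-finger parallel gripper is mounted at the origin on the work surface. World frame = base frame: x ahead of the robot, y to its left, z up, the work surface at z = 0. Lengths are in m, angles in degrees, forces in N, time in s.
With the tool pointing down it reaches from about 0.35 to 0.85 m from the base axis. Payload 8.1 kg.
Tool frame: the origin (TCP) lies midway between the tips of the shut fingers; the grasp point (between the pads) lies 19 mm behind it (bot.grip_depth is the distance from the TCP to the grasp point, in m); z points along the fingers, y is the direction in which the jaws open and shut (so a half turn about z gives the same grasp; the last joint's range is limited). The gripper opens to 85 mm and grips with 20 to 120 N. Pads are 22 mm wide; open, the fingers measure 114 mm over their backs; the gripper's body (76 mm by 85 mm) begins 54 mm behind the grasp point. The pads swing forward as they close: fully open they stand 13 mm farther back than shut.
Start: joints at [65.581, 7.471, 85.268, -0, 87.261, -4.893], TCP at [0.201, 0.566, 0.231] pointing down, gripper open.
Joint ranges: [-169.43, 169.43], [-51.17, 129.36], [1.28, 143.12], [-76.62, 256.62], [0, 156.53], [-152.29, 152.29]. Speed limits (degrees/s): [136.94, 136.94, 159.86, 180, 180, 180].

### API

Orientations are given as [roll, pitch, yaw] about the fixed x, y, z axes, in that order (R = Rz(yaw) Ry(pitch) Rx(roll)).
In Python, from bench import monitor, cams, workorder, bot gives the robot as it stands. The module is installed in compiled form; this text tells all that it offers.
- The arm moves only by the tool arm_command, never from a script. Its argument "targets" is a list of rows, each an object of numbers: "x", "y", "z": the shift along the tool's x, y, z normalised to -1 to 1, where 1 is 0.5 m; "ax", "ay", "az": the turn, a rotation vector about the tool's x, y, z normalised to -1 to 1, where 1 is 2 pi rad; "gripper": the opening, from 0 (shut) to 1 (fully open). A call has 1 to 5 rows; each row is the pose to reach, as a shift and turn from the pose measured when the call began, along the tool's axes at that moment, turning the shorter way round; what a row does not reach only later rows make up. A row lasts 1/10 s, in which the tool goes at most 50 mm and 8.59 degrees, less where a joint would pass 70% of its speed; a pose out of reach is approached as far as the arm can. A call with a number of a shift or a turn outside -1 to 1 is refused whole. A call with a gripper value outside its range is refused whole. The fingers move at their own pace and stop on an object; "squeeze" is the grip in N (left out, the last holds). Time passes only in rows, so rows that repeat a pose let the fingers close. It gives the time, the measured TCP pose, the force and the opening at its end, in the units of the state.
- monitor.get_obs(): the state, without advancing time (a new reading comes with each control period).
- cams.get_image(name): name is "scene" or "top"; returns the picture (400x640x3 uint8, blue, green, red); there is no depth.
- cams.camera_params(name): a dict with "camera_matrix" (3x3 intrinsics, pixels), "distortion" ([k1, k2, p1, p2, k3] as OpenCV has them; the pictures are not rectified), "R" (3x3) and "t" (3): a world point X has camera coordinates R X + t. Camera axes: x right, y down, z forward; pixel columns grow to the right and rows downward; lengths in m; the calibration is good to about 2 mm. A picture is of the moment at which its call begins. camera_params takes no time and is no camera call.
- workorder.finish_job(): hands the job in, once; it reports no verdict.
The state is a dict: "t": time; "joint_pos": joint angles; "dq": joint speeds; "joint_torque": joint torques, N m; "eef_pos": TCP position; "eef_rot": TCP orientation; "wrist_force": force on the tool from outside, world axes, zero at the start; "torque": the same for the moment, N m; "opening": opening from 0.0 (shut) to 1.0 (fully open).
Only numpy, scipy, OpenCV 4.12 (cv2) and the standard library are available. Lean on these libraries where they do the work, as an engineer would, in place of code of your own. Each camera call takes 0.05 s, during which the arm holds its last target.

## Working session

There is one attempt and no reset: what is moved stays moved. The work goes in short steps, Python scripts to look and compute and a tool call to move; the robot and the scene stay as the last step left them, time stands still between calls to the robot, and variables do not carry over. Pictures are saved under pics/ and viewed, and the job is handed in when it is done.

Besides the shell and the picture viewer there is one more tool, called after ">>>" as name([rows], argument=value, ...), one row to a line, values as JSON. arm_command: Moves the arm, as the interface text tells. Scaled input: -1 to 1 covers 0.5 m each way for a shift and 2 pi rad each way for a turn. Its arguments: {"type":"object","properties":{"targets":{"type":"array"},"squeeze":{"type":"number"}},"required":["targets"]}

```bash
mkdir -p pics
python3 - <<'E'
from bench import monitor,cams
import cv2
for n in("scene","top"):
    cv2.imwrite(f"pics/{n}0.png",cams.get_image(n)); p=cams.camera_params(n); print(n,p)
print(monitor.get_obs())
E
```

```text
scene {'camera_matrix': array([[509.38275441,   0.        , 316.3932928 ],
       [  0.        , 509.38275441, 200.29222013],
       [  0.        ,   0.        ,   1.        ]]), 'distortion': array([0.05343038, 0.        , 0.        , 0.        , 0.        ]), 'R': array([[ 0.56665259,  0.82382195, -0.01490762],
       [ 0.65372987, -0.4605233 , -0.60046278],
       [-0.50153972,  0.33050823, -0.79951374]]), 't': array([-0.3250119 , -0.30950049,  1.91594438])}
top {'camera_matrix': array([[400.7603251 ,   0.        , 319.26191578],
       [  0.        , 400.7603251 , 199.79471791],
       [  0.        ,   0.        ,   1.        ]]), 'distortion': array([0.00982267, 0.        , 0.        , 0.        , 0.        ]), 'R': array([[-0.01296257, -0.99986964,  0.00962679],
       [-0.99692582,  0.01217921, -0.07739884],
       [ 0.07727151, -0.01060049, -0.99695373]]), 't': array([-0.02075066,  0.56128223,  1.32898971])}
{'t': 0.1, 'joint_pos': array([ 6.55814803e+01,  7.51104066e+00,  8.53244969e+01,  2.70964766e-04,
        8.72616435e+01, -4.89298113e+00]), 'dq': array([-0.08315531, -0.05182828, -0.23421651, -0.05707701, -0.18262716,
       -0.01242204]), 'joint_torque': array([-1.00293782e-04, -5.70960367e+01, -5.01935899e+01, -3.57355511e-04,
        8.33379105e-03,  8.31984175e-05]), 'eef_pos': array([0.20030305, 0.56504205, 0.23033266]), 'eef_rot': array([-1.79903196e+02, -8.55868747e-03,  1.60474441e+02]), 'wrist_force': array([ 0.38358328,  1.20473623, -0.25901281]), 'torque': array([-0.02721856,  0.01433074,  0.00718666]), 'opening': 1.0005491499232355}
```

View pics/scene0.png

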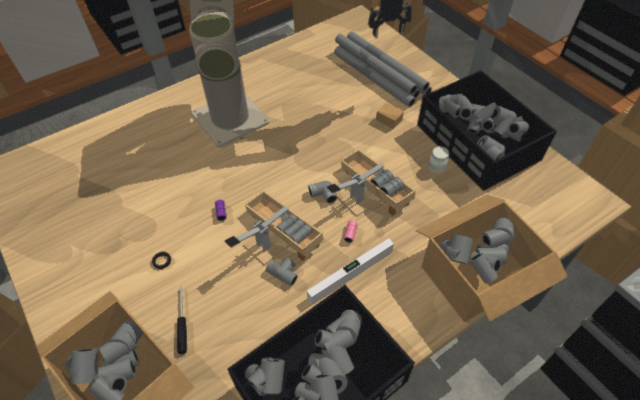

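View pics/top0.png

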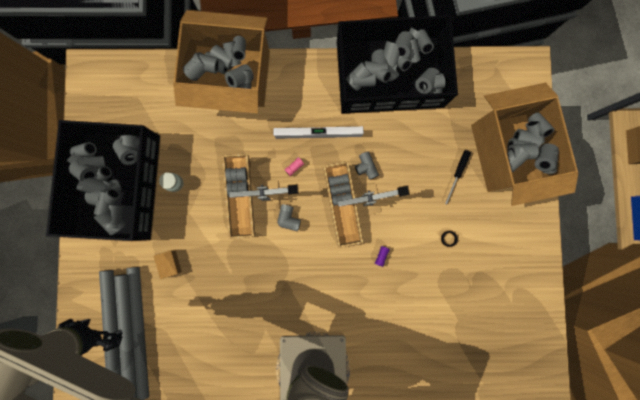

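Run:
```python
import cv2
a=cv2.imread("pics/top0.png")[140:260,200:360]; b=cv2.imread("pics/scene0.png")[140:260,290:450]
cv2.imwrite("pics/topz.png",cv2.resize(a,None,fx=5,fy=5,interpolation=cv2.INTER_CUBIC))
cv2.imwrite("pics/scz.png",cv2.resize(b,None,fx=5,fy=5,interpolation=cv2.INTER_CUBIC))
```

```text
(no output)
```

View pics/topz.png

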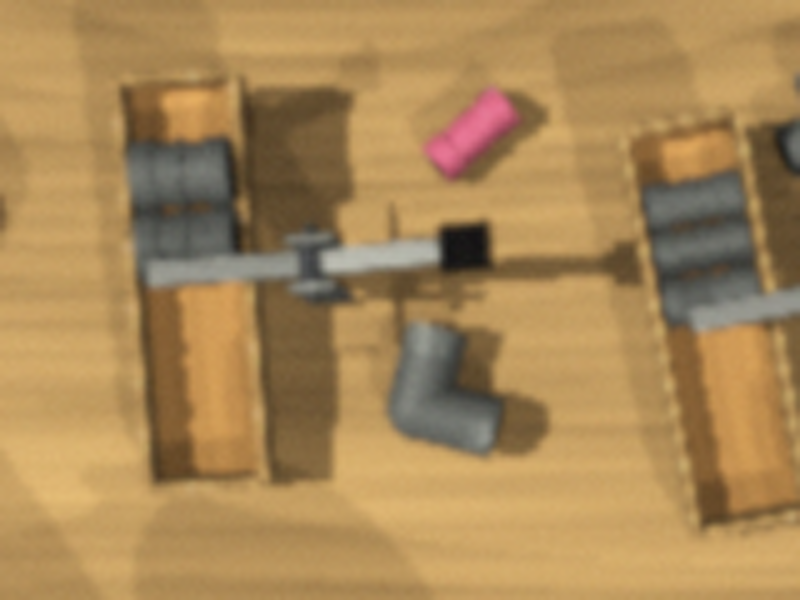

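View pics/scz.png

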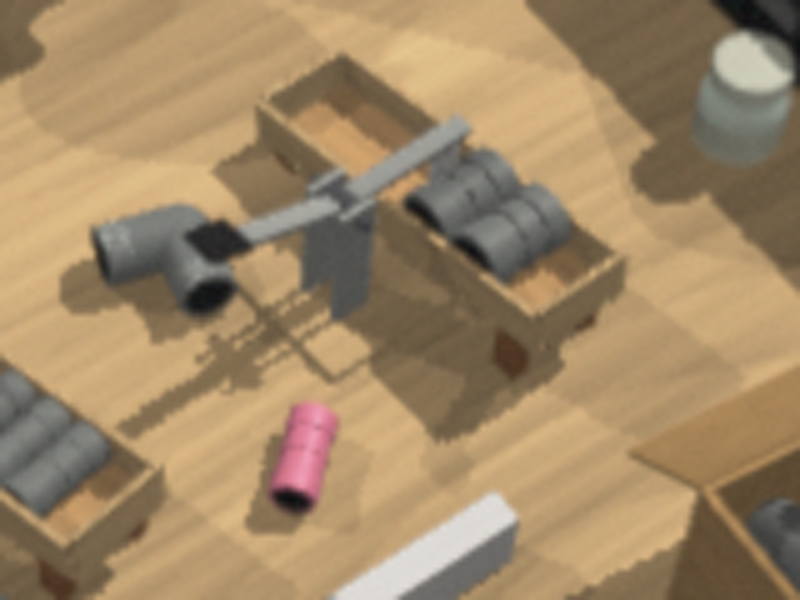

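```bash
cat > h.py <<'E'
import numpy as np,cv2
from bench import cams
def ray(n,u,v):
    p=cams.camera_params(n);x=cv2.undistortPoints(np.array([[[u,v]]],float),p["camera_matrix"],p["distortion"])[0,0]
    R=np.array(p["R"]);return -R.T@np.array(p["t"]),R.T@np.array([x[0],x[1],1])
def onz(n,u,v,z):
    o,d=ray(n,u,v);return o+d*(z-o[2])/d[2]
def tri(a,b):
    A=np.zeros((3,3));y=np.zeros(3)
    for o,d in(a,b):
        d=d/np.linalg.norm(d);P=np.eye(3)-np.outer(d,d);A+=P;y+=P@o
    return np.linalg.solve(A,y)
E
python3 - <<'E'
from h import *
def blob(n,x0,y0,x1,y1,th=45):
    im=cv2.imread(f"pics/{n}0.png").max(2); m=np.zeros_like(im); m[y0:y1,x0:x1]=im[y0:y1,x0:x1]<th
    k,l,s,c=cv2.connectedComponentsWithStats(m); i=1+np.argmax(s[1:,4]); print(n,s[i],c[i]); return c[i]
T=blob("top",284,181,302,198); S=blob("scene",325,181,343,194)
print("tri",tri(ray("top",*T),ray("scene",*S)),onz("top",*T,.144),onz("scene",*S,.144))
z=lambda u,v:(200+u/5,140+v/5)
# wall top corners: downhill end z=.064-.019=.045, uphill .083
for u,v,h in((122,80,.083),(242,78,.083),(153,480,.045),(268,480,.045)): print(onz("top",*z(u,v),h))
E
```

```text
top [289 186   8   8  59] [292.37288136 189.20338983]
scene [328 185  10   6  35] [332.88571429 187.88571429]
tri [0.58513847 0.05527188 0.14131024] [0.58511879 0.0555844  0.144     ] [0.58662447 0.05352408 0.144     ]
[0.70210177 0.27791504 0.083     ]
[0.70258303 0.20045209 0.083     ]
[0.44360234 0.26485899 0.045     ]
[0.44259146 0.18956584 0.045     ]
```

```bash
cat >> h.py <<'E'
from scipy.spatial.transform import Rotation as Ro
from bench import monitor
def rows(x,y,z,yaw=92.6):
    o=monitor.get_obs();R=Ro.from_euler("xyz",o["eef_rot"],degrees=True);G=Ro.from_euler("xyz",[180,0,yaw],degrees=True)
    s=R.inv().apply(np.array([x,y,z])-o["eef_pos"])/.5;a=(R.inv()*G).as_rotvec()/(2*np.pi)
    print("t",o["t"],"shift",s.round(4),"turn",a.round(4),"pos",o["eef_pos"],o["eef_rot"],o["wrist_force"],o["opening"])
E
python3 -c "
from h import *
rows(.583,.052,.20)
rows(.45,.25,.22,120)"
```

```text
t 0.1 shift [-1.0643 -0.7112  0.0617] turn [-3.000e-04  1.000e-04  1.885e-01] pos [0.20030305 0.56504205 0.23033266] [-1.79903196e+02 -8.55868747e-03  1.60474441e+02] [ 0.38358328  1.20473623 -0.25901281] 1.0005491499232355
t 0.1 shift [-0.6813 -0.4269  0.0213] turn [-3.000e-04  1.000e-04  1.124e-01] pos [0.20030305 0.56504205 0.23033266] [-1.79903196e+02 -8.55868747e-03  1.60474441e+02] [ 0.38358328  1.20473623 -0.25901281] 1.0005491499232355
```

>>> arm_command([
  {"x":-0.68,"y":-0.43,"z":0.0,"az":0.11,"gripper":0},
  {"x":-0.68,"y":-0.43,"z":0.0,"az":0.11,"gripper":0},
  {"x":-0.68,"y":-0.43,"z":0.0,"az":0.11,"gripper":0},
  {"x":-0.68,"y":-0.43,"z":0.0,"az":0.11,"gripper":0},
  {"x":-0.68,"y":-0.43,"z":0.0,"az":0.11,"gripper":0},
])

```text
validation failed for argument at $.ta...
```

```bash
python3 -c "
from h import *
rows(.583,.052,.20)"
```

```text
t 0.1 shift [-1.0643 -0.7112  0.0617] turn [-3.000e-04  1.000e-04  1.885e-01] pos [0.20030305 0.56504205 0.23033266] [-1.79903196e+02 -8.55868747e-03  1.60474441e+02] [ 0.38358328  1.20473623 -0.25901281] 1.0005491499232355
```

>>> arm_command([
  {"x":-0.68,"y":-0.43,"z":0.0,"ax":0,"ay":0,"az":0.11,"gripper":0},
  {"x":-0.68,"y":-0.43,"z":0.0,"ax":0,"ay":0,"az":0.11,"gripper":0},
  {"x":-0.68,"y":-0.43,"z":0.0,"ax":0,"ay":0,"az":0.11,"gripper":0},
  {"x":-0.68,"y":-0.43,"z":0.0,"ax":0,"ay":0,"az":0.11,"gripper":0},
  {"x":-0.68,"y":-0.43,"z":0.0,"ax":0,"ay":0,"az":0.11,"gripper":0},
])

```text
t: 0.6
eef_pos: [0.3554, 0.367, 0.2305]
eef_rot: [-179.9, 0.1, 120.6]
wrist_force: [1.0, -0.1, -0.4]
opening: 0.147
```

```bash
python3 -c "
from h import *
rows(.583,.052,.20)"
```

```text
t 0.6 shift [-0.7738  0.0719  0.0617] turn [-0.0003  0.0002  0.0777] pos [0.35537648 0.36695241 0.23047474] [-1.79891212e+02  6.45458223e-02  1.20560407e+02] [ 0.99890814 -0.11030094 -0.44917487] 0.14731721985797633
```

>>> arm_command([
  {"x":-0.774,"y":0.072,"z":0.02,"ax":0,"ay":0,"az":0.078,"gripper":0},
  {"x":-0.774,"y":0.072,"z":0.02,"ax":0,"ay":0,"az":0.078,"gripper":0},
  {"x":-0.774,"y":0.072,"z":0.02,"ax":0,"ay":0,"az":0.078,"gripper":0},
  {"x":-0.774,"y":0.072,"z":0.02,"ax":0,"ay":0,"az":0.078,"gripper":0},
  {"x":-0.774,"y":0.072,"z":0.02,"ax":0,"ay":0,"az":0.078,"gripper":0},
])

```text
t: 1.1
eef_pos: [0.5016, 0.1641, 0.2241]
eef_rot: [-179.9, 0.1, 92.4]
wrist_force: [1.0, 0.7, 0.5]
opening: 0.001
```

```bash
python3 -c "
from h import *
rows(.583,.052,.17)"
```

```text
t 1.1 shift [-0.2306  0.1536  0.1085] turn [-0.0002  0.0003 -0.0006] pos [0.50156438 0.16410131 0.22414906] [-1.79919035e+02  1.03012325e-01  9.23724497e+01] [0.97640432 0.68366204 0.50147573] 0.0013908876340322778
```

>>> arm_command([
  {"x":-0.23,"y":0.154,"z":0.03,"ax":0,"ay":0,"az":0,"gripper":0},
  {"x":-0.23,"y":0.154,"z":0.04,"ax":0,"ay":0,"az":0,"gripper":0},
  {"x":-0.23,"y":0.154,"z":0.06,"ax":0,"ay":0,"az":0,"gripper":0},
  {"x":-0.23,"y":0.154,"z":0.1,"ax":0,"ay":0,"az":0,"gripper":0},
  {"x":-0.23,"y":0.154,"z":0.1,"ax":0,"ay":0,"az":0,"gripper":0},
])

```text
t: 1.6
eef_pos: [0.5811, 0.051, 0.17]
eef_rot: [-179.5, 0.1, 92.2]
wrist_force: [-0.9, -0.1, -0.8]
opening: 0.002
```

```bash
python3 -c "
from h import *
rows(.583,.052,.155)
for n in('scene','top'):
    im=cams.get_image(n); im=im[130:250,270:430] if n=='scene' else im[140:260,200:360]
    cv2.imwrite(f'pics/{n}1.png',cv2.resize(im,None,fx=5,fy=5,interpolation=2))"
```

```text
t 1.6 shift [0.0018 0.0041 0.03  ] turn [-0.0014  0.0002 -0.001 ] pos [0.58111044 0.05103021 0.1700199 ] [-1.79513380e+02  7.82082378e-02  9.22374742e+01] [-0.93635594 -0.07201101 -0.81639251] 0.0022061683189208985
```

View pics/scene1.png

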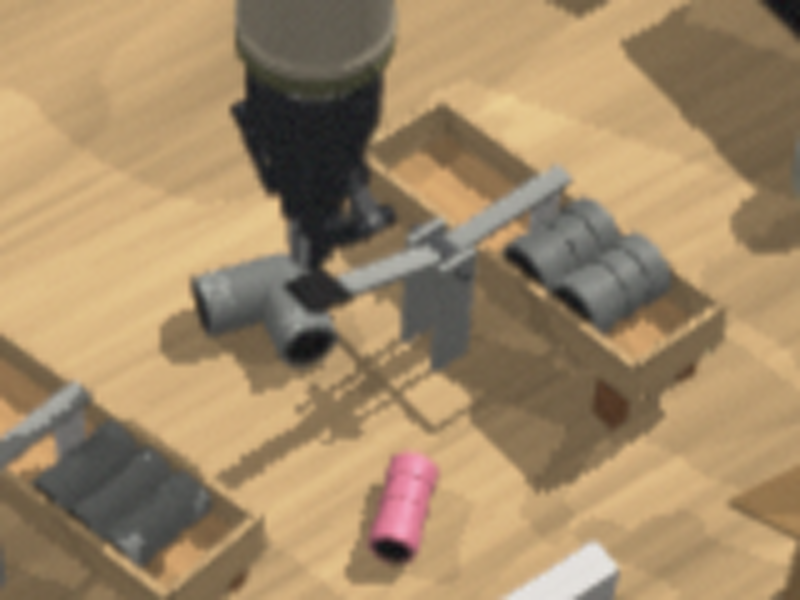

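View pics/top1.png

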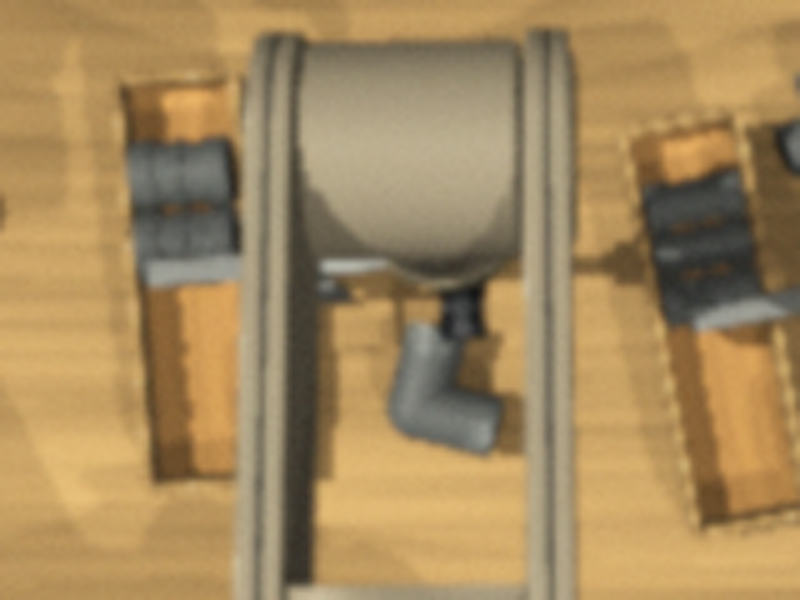

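Fingertips, at about (315,262) in the scene crop, sit just above the black pad at (318,290). The top view hides the pad behind the wrist. Both large couplings rest against the gate. Pressing down now.

>>> arm_command([
  {"x":0,"y":0.003,"z":0.03,"ax":0,"ay":0,"az":0,"gripper":0},
  {"x":0,"y":0.003,"z":0.06,"ax":0,"ay":0,"az":0,"gripper":0},
  {"x":0,"y":0.003,"z":0.09,"ax":0,"ay":0,"az":0,"gripper":0},
  {"x":0,"y":0.003,"z":0.12,"ax":0,"ay":0,"az":0,"gripper":0},
  {"x":0,"y":0.003,"z":0.15,"ax":0,"ay":0,"az":0,"gripper":0},
])

```text
t: 2.2
eef_pos: [0.5847, 0.052, 0.0991]
eef_rot: [-180.0, 0.2, 92.4]
wrist_force: [1.1, -3.8, 10.1]
opening: 0.003
```

```bash
python3 -c "
from h import *
rows(.583,.052,.088)
im=cams.get_image('scene')[130:250,270:430]
cv2.imwrite('pics/scene2.png',cv2.resize(im,None,fx=5,fy=5,interpolation=2))"
```

```text
t 2.2 shift [ 0.0003 -0.0033  0.0222] turn [-0.0001  0.0005 -0.0005] pos [0.58467511 0.05196632 0.09910377] [-179.96878676    0.19264377   92.4118365 ] [ 1.08391793 -3.81989735 10.10530117] 0.0033330472988194674
```

View pics/scene2.png

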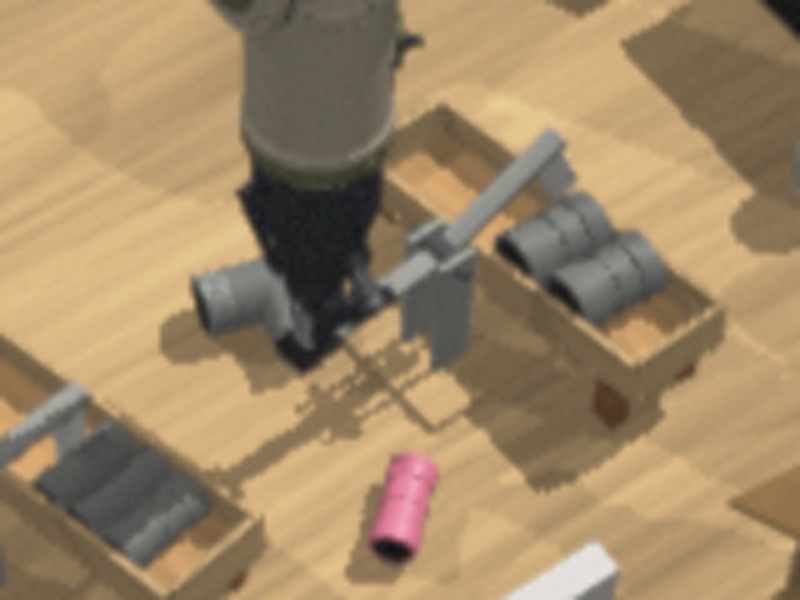

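The pad is pressed, the gate has lifted to about (560,175), and the couplings are starting to roll. The force is 10 N. Next I'll go a bit lower and hold.

>>> arm_command([
  {"x":0,"y":-0.002,"z":0.012,"ax":0,"ay":0,"az":0,"gripper":0},
  {"x":0,"y":-0.002,"z":0.022,"ax":0,"ay":0,"az":0,"gripper":0},
  {"x":0,"y":-0.002,"z":0.022,"ax":0,"ay":0,"az":0,"gripper":0},
  {"x":0,"y":-0.002,"z":0.022,"ax":0,"ay":0,"az":0,"gripper":0},
  {"x":0,"y":-0.002,"z":0.022,"ax":0,"ay":0,"az":0,"gripper":0},
])

```text
t: 2.75
eef_pos: [0.5836, 0.0531, 0.0865]
eef_rot: [180.0, 0.1, 92.5]
wrist_force: [-0.3, 1.5, 9.3]
opening: 0.001
```

>>> arm_command([
  {"x":0,"y":0,"z":0,"ax":0,"ay":0,"az":0,"gripper":0},
  {"x":0,"y":0,"z":0,"ax":0,"ay":0,"az":0,"gripper":0},
  {"x":0,"y":0,"z":0,"ax":0,"ay":0,"az":0,"gripper":0},
  {"x":0,"y":0,"z":0,"ax":0,"ay":0,"az":0,"gripper":0},
  {"x":0,"y":0,"z":0,"ax":0,"ay":0,"az":0,"gripper":0},
])

```text
t: 3.25
eef_pos: [0.5838, 0.0532, 0.087]
eef_rot: [179.9, 0.2, 92.5]
wrist_force: [-2.0, -1.7, 9.4]
opening: -0.0
```

```bash
python3 -c "
from h import *
rows(.583,.052,.088)
im=cams.get_image('scene')[130:250,270:430]
cv2.imwrite('pics/scene3.png',cv2.resize(im,None,fx=5,fy=5,interpolation=2))"
```

```text
t 3.25 shift [-0.0024 -0.0016 -0.002 ] turn [ 0.0002  0.0004 -0.0003] pos [0.58376417 0.05322144 0.08697587] [1.79944617e+02 1.61473620e-01 9.25037593e+01] [-2.03838653 -1.68823456  9.41383637] -0.00016768370024743722
```

View pics/scene3.png

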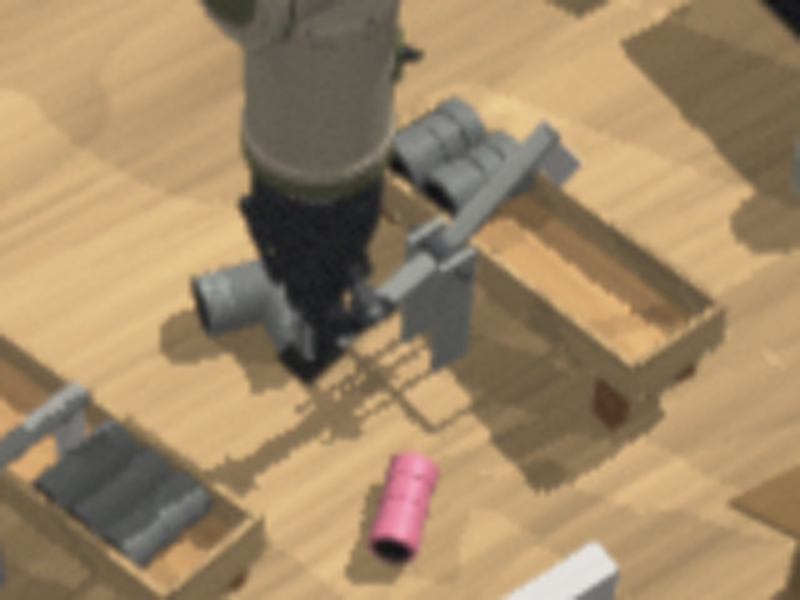

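Both couplings now lie in the catch tray at about (435,140) and (480,170), and the stock side is empty. I'll hold briefly so they settle, then release smoothly.

>>> arm_command([
  {"x":0,"y":0,"z":0,"ax":0,"ay":0,"az":0,"gripper":0},
  {"x":0,"y":0,"z":0,"ax":0,"ay":0,"az":0,"gripper":0},
  {"x":0,"y":0,"z":0,"ax":0,"ay":0,"az":0,"gripper":0},
  {"x":0,"y":0,"z":0,"ax":0,"ay":0,"az":0,"gripper":0},
  {"x":0,"y":0,"z":0,"ax":0,"ay":0,"az":0,"gripper":0},
])

```text
t: 3.8
eef_pos: [0.5838, 0.0531, 0.0874]
eef_rot: [179.9, 0.2, 92.5]
wrist_force: [-3.0, -2.7, 8.8]
opening: -0.001
```

>>> arm_command([
  {"x":0,"y":0,"z":-0.03,"ax":0,"ay":0,"az":0,"gripper":0},
  {"x":0,"y":0,"z":-0.06,"ax":0,"ay":0,"az":0,"gripper":0},
  {"x":0,"y":0,"z":-0.09,"ax":0,"ay":0,"az":0,"gripper":0},
  {"x":0,"y":0,"z":-0.12,"ax":0,"ay":0,"az":0,"gripper":0},
  {"x":0,"y":0,"z":-0.15,"ax":0,"ay":0,"az":0,"gripper":0},
])

```text
t: 4.3
eef_pos: [0.5835, 0.0536, 0.1635]
eef_rot: [179.9, 0.2, 92.6]
wrist_force: [1.0, -0.7, 1.3]
opening: 0.001
```

>>> arm_command([
  {"x":0,"y":0,"z":-0.05,"ax":0,"ay":0,"az":0,"gripper":0},
  {"x":0,"y":0,"z":-0.1,"ax":0,"ay":0,"az":0,"gripper":0},
  {"x":0,"y":0,"z":-0.15,"ax":0,"ay":0,"az":0,"gripper":0},
  {"x":0,"y":0,"z":-0.15,"ax":0,"ay":0,"az":0,"gripper":0},
  {"x":0,"y":0,"z":-0.15,"ax":0,"ay":0,"az":0,"gripper":0},
])

```text
t: 4.8
eef_pos: [0.5837, 0.0538, 0.2392]
eef_rot: [179.8, 0.2, 92.6]
wrist_force: [-0.8, -0.2, 0.0]
opening: 0.0
```

```bash
python3 -c "
from h import *
rows(.583,.052,.088)
im=cams.get_image('scene');cv2.imwrite('pics/scene4f.png',im);im=im[130:250,270:430]
cv2.imwrite('pics/scene4.png',cv2.resize(im,None,fx=5,fy=5,interpolation=2))
im=cams.get_image('top');cv2.imwrite('pics/top4f.png',im)"
```

```text
t 4.8 shift [-0.0022 -0.0025  0.3025] turn [ 0.0004  0.0007 -0.0001] pos [0.58372325 0.0537634  0.23923617] [179.83851957   0.24155055  92.56501959] [-0.81937124 -0.22461119  0.02849763] 0.0001831165559869212
```

View pics/scene4.png

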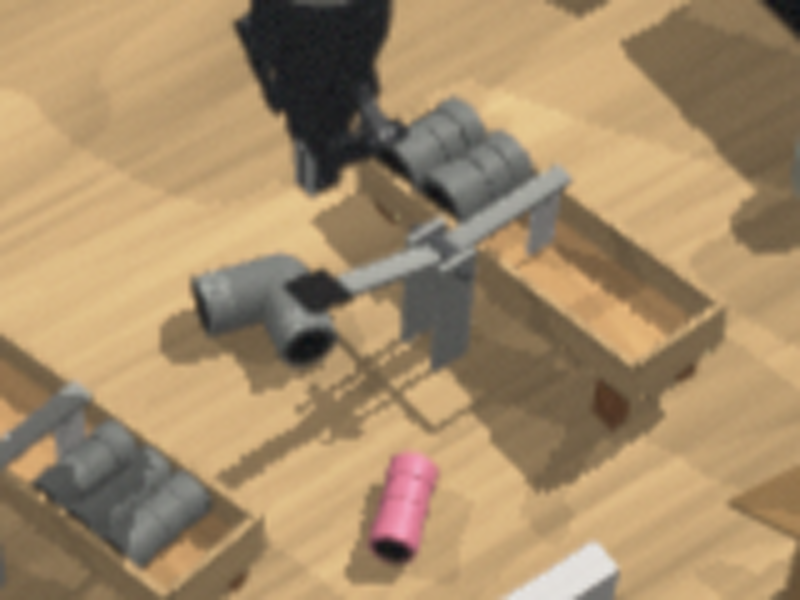

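View pics/top4f.png

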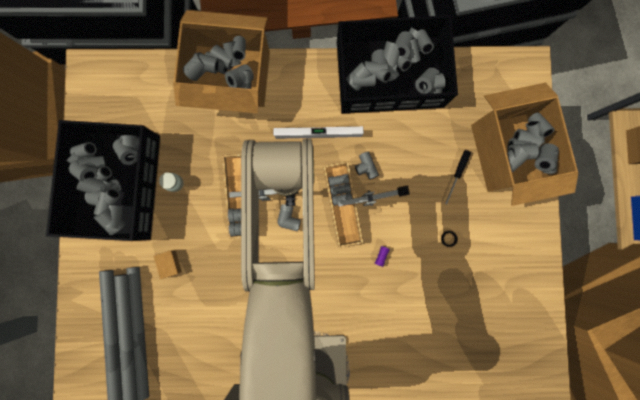

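The pedal pad is back at (318,290), the same pixel as before the press, so the gate is shut. Both large couplings are in the tray at about (440,140) and (485,170). In the top view they are at about (235,222). The arm is clear and nothing else has moved, so I'm handing in.

```bash
python3 -c "
from bench import workorder
print(workorder.finish_job())"
```

```text
the job is handed in; nothing more can be done
None
```

I pressed the large chute's pedal down with the shut fingertips, and both large couplings rolled under the gate into the catch tray. I then let the pedal up, raised the arm clear and handed the job in at about t = 4.9 s of the 32 s allowed. `finish_job` gives no verdict, so the result rests on my own checks.

- **Press:** I held the pedal for about 1.5 s at roughly 9–10 N, with the TCP at about 87 mm. I judged the gate height from the pictures, since the joint angle is not readable.
- **Couplings:** in the last pictures both large couplings lie in the tray. I compared them with the earlier picture by eye and did not measure their speed.
- **Gate and pedal:** the large pedal is back at the pixel where it stood before the press, and the gate is shut.
- **Everything else:** the other chute's lever and small couplings, and the bystanders I could see, look unmoved. In the top view the arm hid the large pedal and part of that chute, so the scene camera is the main evidence there.
- **Contact:** wrist force was under 1 N at the end, with the fingers well above the pedal.

One move call was refused for missing turn fields before anything moved. No check failed or disagreed, apart from a 2–5 mm spread in the pedal position between views, well inside the size of the pad.

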